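# Hang up the disc mould plates

## Robot

A 6-joint arm with a two-finger parallel gripper is mounted at the origin on the work surface. World frame = base frame: x ahead of the robot, y to its left, z up, the work surface at z = 0. Lengths are in m, angles in rad, forces in N, time in s.
With the tool pointing down it reaches from about 0.425 to 0.95 m from the base axis. Payload 3.5 kg.
Tool frame: the origin (TCP) lies midway between the tips of the shut fingers; the grasp point (between the pads) lies 19 mm behind it; z points along the fingers, y is the line along which they close (so a half turn about z gives the same grasp; the last joint's range is limited). The gripper opens to 85 mm and grips with 20 to 120 N. Pads are 22 mm wide; open, the fingers measure 114 mm over their backs; the gripper's body (76 mm by 85 mm) begins 54 mm behind the grasp point. The pads swing forward as they close: fully open they stand 13 mm farther back than shut.
Start: joints at [-1.388, 0.286, 1.577, -0, 1.279, -0.15], TCP at [0.221, -0.638, 0.231] pointing down, gripper open.
Joint ranges: [-2.77, 2.77], [-0.9, 2.22], [0.21, 2.48], [-1.53, 4.67], [0.24, 2.81], [-2.84, 2.84]. Speed limits (rad/s): [2.79, 2.79, 3.14, 3.14, 3.14, 3.14].

## Interface

Orientations are given as a unit quaternion [x, y, z, w].
In Python, from plant import get_state, read_camera, ctrl gives the robot as it stands.
- The arm moves only by the shell command python3 -m crank 'ROWS' [FORCE]. ROWS is JSON, a list of rows, each a list of 3 entries, a list of its own where there are three numbers: the shift along the tool's x, y, z in mm, then the turn about the tool's z in degrees, then the closure in counts, from 0 (fully open) to 255 (shut). In form: [[[tx, ty, tz], yaw, claw], ...]. A call has 1 to 10 rows; each row is the pose to reach, as a shift and turn from the pose commanded when the call began, along the tool's axes at that moment; what a row does not reach only later rows make up. A row lasts 1/10 s, in which the tool goes at most 50 mm and 8.59 degrees, less where a joint would pass 70% of its speed; a pose out of reach is approached as far as the arm can. A call with a gripper value outside its range is refused whole. The fingers move at their own pace and stop on an object; FORCE is the grip in N (left out, the last holds). Time passes only in rows, so rows that repeat a pose let the fingers close. It gives the time, the measured TCP pose, the force, the opening and the grip force at its end, in the units of the state.
- get_state(): the state, without advancing time (a new reading comes with each control period).
- read_camera(name): name is "scene" or "top"; returns a dict with "frame" (420x560x3 uint8, blue, green, red), "range_z" (420x560 float32, m along the optical axis (not along the pixel's ray), 0 where there is no reading), "vfov" (degrees; the focal length in pixels is half the picture's height over the tangent of half this angle, whatever the lens; pixels are square), "cx", "cy" (the principal point, pixels), "k1" (the pictures are not rectified: a ray, as slopes to the right and down, at radius r is drawn at 1 + k1 r^2 times it, then the intrinsics apply), "origin" and "orientation" of the camera in the world. Camera axes: x right, y down, z forward; pixel columns grow to the right and rows downward; lengths in m; the calibration is good to about 2 mm. A picture is of the moment at which its call begins.
- ctrl.sign_off(): hands the job in; it is judged then, once.
The state is a dict: "time": time; "qpos": joint angles; "dq": joint speeds; "joint_efforts": joint torques, N m; "eef_pos": TCP position; "tcp_rot": TCP orientation; "contact_force": force on the tool from outside, world axes, zero at the start; "wrist_torque": the same for the moment, N m; "opening": opening from 0.0 (shut) to 1.0 (fully open); "finger_force": force on a finger pad.
Only numpy, scipy, OpenCV 4.12 (cv2) and the standard library are available. Lean on these libraries where they do the work, as an engineer would, in place of code of your own. Each camera call takes 0.05 s, during which the arm holds its last target. There are 200 camera calls.

## Task

Hang the two plywood mould plates that have a round hole on the bar of the steel hanging stand, the hook passing through the hole: the larger plate first, towards the post, then the smaller one in front of it, nearer the bar's upturned tip. Let both hang free and still, square across the bar, and leave the plain board without a hole where it stands.

Things in the scene. Friction and masses are not known exactly. Their poses are not given: they have to be found in the camera images.
- large_mid (a point): Larger mould plate (0.2 kg): plywood, 160 mm wide, 160 tall, 12 thick, with a round hole 80 mm across centred 10 mm below this point; 50 mm of solid board above the hole to pinch. Stands upright in the slot (16 wide, 20 deep) of a fixed wooden block 70 x 100 mm, 28 high. Point: middle of the board, 80 mm below its top edge. Axes: x through the thickness, y across the width, z up.
- small_mid (a point): Smaller mould plate (0.13 kg): plywood, 120 mm wide, 140 tall, 12 thick, with a round hole 60 mm across centred 10 mm below this point; 50 mm of solid board above the hole to pinch. Stands upright in the slot (16 wide, 20 deep) of a fixed wooden block 70 x 100 mm, 28 high. Point: middle of the board, 70 mm below its top edge. Axes: x through the thickness, y across the width, z up.
- plain_mid (a point): Plain board, not to be hung: plywood, 80 mm wide, 100 tall, 12 thick, no hole. Stands upright in the slot (16 wide, 20 deep) of a fixed wooden block 70 x 100 mm, 28 high. Point: middle of the board, 50 mm below its top edge. Axes: x through the thickness, y across the width, z up.
- bar (a point): Fixed steel stand: level round bar 12 mm thick, out from the top of a post 18 mm thick (nothing above). Point: where bar axis and post axis meet, 170 mm up. The bar runs along this point's -x; its end is at x -172 mm, upturned, 18 mm above the axis. Plates thread over the tip; hung, their middles lie 24 (larger), 14 mm (smaller) below the axis. Spots at x -45 (larger), -115 mm leave finger room.
There are look-alikes about, which are no part of the job. What is shaped like the part that bears large_mid but purple is not meant. Leave any yellow look-alike of the part that bears small_mid alone.

How it is judged:
By the outcome, as a careful person would: the job done as asked, in the order asked, and still so for the second after the job is handed in, with the robot touching nothing.
It also fails if it takes over 64 s, if anything falls off the work surface, if the arm or the gripper's body presses on something with over 40 N, if the wrist force passes 120 N, or if a joint passes its speed limit or range.

## Working session

There is one attempt and no reset: what is moved stays moved. The work goes in short steps, Python scripts to look and compute and a shell command to move; the robot and the scene stay as the last step left them, time stands still between calls to the robot, and variables do not carry over. Pictures are saved under pics/ and viewed, at most 10 in all, crops included, and the job is handed in when it is done.

```bash
ls; mkdir -p pics; cat > h.py <<'E'
import numpy as np, cv2
from scipy.spatial.transform import Rotation as R
from plant import get_state, read_camera, ctrl
def cam(n):
    c=read_camera(n); H,W=c["range_z"].shape
    f=H/2/np.tan(np.radians(c["vfov"])/2)
    K=np.array([[f,0,c["cx"]],[0,f,c["cy"]],[0,0,1.]])
    u,v=np.meshgrid(np.arange(W),np.arange(H))
    xd=(u-c["cx"])/f; yd=(v-c["cy"])/f
    x,y=xd.copy(),yd.copy()
    for _ in range(20):
        s=1+c["k1"]*(x*x+y*y); x=xd/s; y=yd/s
    d=np.stack([x,y,np.ones_like(x)],-1)
    Rm=R.from_quat(c["orientation"]).as_matrix()
    c["ray"]=d@Rm.T; c["P"]=c["ray"]*c["range_z"][...,None]+np.array(c["origin"])
    c["hsv"]=cv2.cvtColor(c["frame"],cv2.COLOR_BGR2HSV)
    return c
E
python3 - <<'E'
from h import *
for n in("scene","top"):
    c=cam(n); cv2.imwrite(f"pics/{n}0.png",c["frame"]); print(n,c["origin"],c["orientation"],c["vfov"],c["k1"],c["cx"],c["cy"],(c["range_z"]>0).mean())
    np.savez(f"{n}0.npz",P=c["P"],frame=c["frame"],hsv=c["hsv"])
s=get_state();print(s)
E
```

```text
pics
scene [1.03475257 0.47467941 0.8769949 ] [ 0.3623996   0.86363316 -0.32730621 -0.12519959] 55.59370837484882 0.020513912060425788 280.942959833715 209.28691943526675 0.9959438775510204
top [ 0.33144331 -0.02322752  1.27760648] [ 0.72127989 -0.68426487  0.07183668 -0.07985237] 46.0934515074935 -0.15485894650990403 274.21281133538 204.57763563463197 0.9959948979591837
{'time': 0.1, 'qpos': array([-1.38796142e+00,  2.87160985e-01,  1.57803802e+00, -2.01654273e-05,
        1.27857180e+00, -1.49998241e-01]), 'dq': array([-0.00034317, -0.00188942, -0.00226869, -0.00128414,  0.00103648,
       -0.00040517]), 'joint_efforts': array([ 3.04986188e-04, -4.07298911e+01, -2.93698257e+01, -1.55213052e-04,
        3.44088563e-03, -5.49170949e-07]), 'eef_pos': array([ 0.2204532 , -0.63736027,  0.23002552]), 'tcp_rot': array([ 9.86183622e-01,  1.65652277e-01, -2.75307254e-05, -1.08876620e-03]), 'contact_force': array([-0.00550217, -0.13261157, -0.56358425]), 'wrist_torque': array([-0.00020084,  0.00687832,  0.00993824]), 'finger_force': 0.0, 'opening': 1.0026173076359404}
```

View pics/scene0.png

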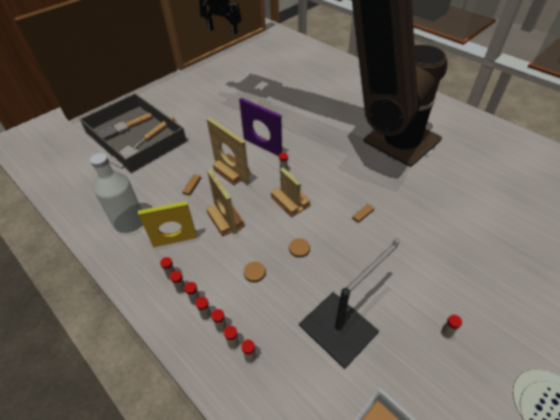

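View pics/top0.png

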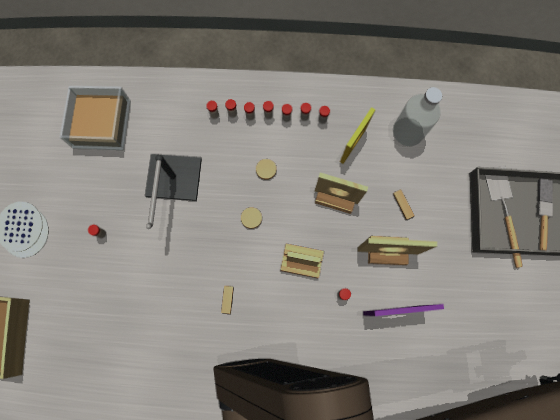

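The scene view shows the purple look-alike (262,127), larger plywood plate (228,150), smaller plywood plate (222,200), plain board (290,188), yellow look-alike (168,223) and the stand (340,320). In the top view these are at: large (397,245), small (340,188), plain (303,255), yellow (358,135), purple (404,310), stand bar (153,190). I choose the plywood ones with holes, and check them in a crop.

```bash
python3 - <<'E'
from h import *
t=np.load("top0.npz"); s=np.load("scene0.npz")
a=cv2.resize(t["frame"][150:280,270:450],None,fx=3,fy=3); b=cv2.resize(s["frame"][110:250,170:320],None,fx=2.6,fy=2.6)
b=cv2.resize(b,(250,390)); cv2.imwrite("pics/crop.png",np.hstack([a,b]))
P=np.concatenate([t["P"].reshape(-1,3),s["P"].reshape(-1,3)]); src=np.repeat([0,1],420*560)
def box(n,u0,u1,v0,v1,zl):
    # top view region -> points
    p=t["P"][v0:v1,u0:u1].reshape(-1,3); p=p[p[:,2]>zl]
    print(n,len(p),p.mean(0).round(3),"max z",np.percentile(p[:,2],[50,98]).round(3))
    lo,hi=p.min(0)-.01,p.max(0)+.01
    for k in(0,1):
        q=P[(src==k)&((P>lo)&(P<hi+.02)).all(1)]
        q=q[q[:,2]>zl]
        if len(q)<8: print(k,len(q));continue
        (c,wh,ang)=cv2.minAreaRect(q[:,:2].astype(np.float32)*1000)
        x=q[:,:2]-q[:,:2].mean(0); d=np.linalg.svd(x,full_matrices=False)[2][0]
        print("  src",k,len(q),"mean",q.mean(0).round(4),"rect",np.round(c,1),np.round(wh,1),round(ang,1),"dir",np.degrees(np.arctan2(d[1],d[0])).round(1),"zmax",np.percentile(q[:,2],98).round(4))
box("large",355,440,225,262,.135)
box("small",310,372,170,203,.125)
box("plain",282,325,240,268,.08)
box("bar",145,165,150,235,.14)
box("barTip",140,165,215,235,.13)
E
```

```text
large 521 [ 0.495 -0.292  0.191] max z [0.167 1.278]
  src 0 1823 mean [ 0.3817 -0.1594  0.7384] rect [ 420.3 -207.3] [173.5 370.2] 0.7 dir -68.8 zmax 1.2776
  src 1 808 mean [ 0.441  -0.3034  0.1536] rect [ 432.7 -308.5] [179.5 165. ] 4.7 dir 9.0 zmax 0.1685
small 389 [ 0.633 -0.16   0.17 ] max z [0.147 1.278]
  src 0 1373 mean [ 0.4232 -0.0695  0.9222] rect [ 478.1 -143.7] [160.8 343.9] 75.7 dir -26.0 zmax 1.2776
  src 1 325 mean [ 0.6211 -0.1712  0.144 ] rect [ 604.9 -195.7] [206.8  83.8] 37.2 dir 32.9 zmax 0.1667
plain 218 [ 0.46  -0.079  0.127] max z [0.108 0.113]
  src 0 1156 mean [ 0.3557 -0.0337  1.0606] rect [398.8 -72. ] [ 80.2 145.6] 82.9 dir -23.8 zmax 1.2776
  src 1 219 mean [ 0.4724 -0.0761  0.0984] rect [469.  -79.5] [82.2 14.4] 81.2 dir 82.3 zmax 0.1092
bar 427 [0.588 0.269 0.198] max z [0.175 0.712]
  src 0 1364 mean [0.4127 0.0692 0.9363] rect [466.6 172. ] [458.3 124.2] 40.1 dir 48.0 zmax 1.2776
  src 1 538 mean [0.6077 0.2786 0.1719] rect [594.5 279.2] [ 18.1 178.9] 87.5 dir -1.2 zmax 0.1848
barTip 81 [0.501 0.252 0.273] max z [0.178 1.278]
  src 0 1084 mean [0.3577 0.0162 1.1334] rect [427.6 143.9] [381.9  53.9] 52.1 dir 56.2 zmax 1.2776
  src 1 145 mean [0.5315 0.2803 0.1756] rect [533.4 279.9] [56.7 11.6] 0.6 dir -0.6 zmax 0.1872
```

View pics/crop.png

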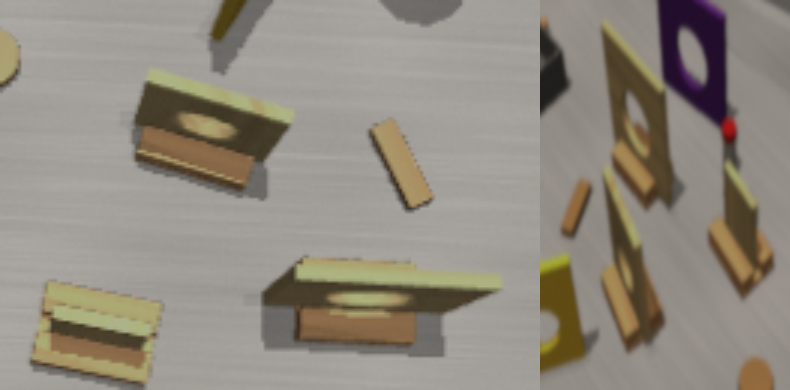

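The crop confirms: two plywood plates with round holes (in blocks), a plain board, and purple/yellow elsewhere. Now a refined fit of top edges and the bar.

```bash
python3 - <<'E'
from h import *
D=[np.load("top0.npz"),np.load("scene0.npz")]
def fit(n,c,r,zl,zh):
    for k in(0,1):
        p=D[k]["P"].reshape(-1,3)
        q=p[(np.hypot(*(p[:,:2]-c).T)<r)&(p[:,2]>zl)&(p[:,2]<zh)]
        (cc,wh,a)=cv2.minAreaRect(q[:,:2].astype(np.float32)*1000)
        d=np.linalg.svd(q[:,:2]-q[:,:2].mean(0),full_matrices=False)[2][0]
        print(n,k,len(q),"mean",q.mean(0).round(4),"rect",np.round(cc,1),np.round(wh,1),round(a,1),"dir",np.degrees(np.arctan(d[1]/d[0])).round(1))
fit("large",[.485,-.29],.095,.160,.176)
fit("small",[.625,-.17],.08,.140,.156)
fit("plain",[.47,-.077],.06,.10,.116)
fit("bar",[.6,.28],.15,.160,.18)
fit("tip",[.51,.28],.04,.18,.2)
fit("post",[.68,.28],.03,.04,.155)
fit("base",[.68,.27],.12,.004,.03)
E
```

```text
large 0 392 mean [ 0.5005 -0.2999  0.168 ] rect [ 500.7 -302.1] [162.2  13.2] 89.9 dir 90.0
large 1 210 mean [ 0.508  -0.2971  0.1657] rect [ 506.9 -300.3] [161.8  14.3] 89.8 dir 90.0
small 0 289 mean [ 0.6418 -0.1631  0.1475] rect [ 642.7 -163.9] [118.   14.8] 75.5 dir 75.7
small 1 185 mean [ 0.6486 -0.16    0.1465] rect [ 647.3 -163.6] [120.2  13. ] 75.9 dir 75.9
plain 0 185 mean [ 0.4634 -0.0797  0.1076] rect [463.8 -80.2] [80.2 12.6] 81.3 dir 81.1
plain 1 116 mean [ 0.4705 -0.078   0.1059] rect [468.8 -80.2] [80.9 14.3] 81.4 dir 81.4
bar 0 373 mean [0.596  0.2755 0.1747] rect [593.8 275.1] [ 16.4 167.3] 88.5 dir -1.8
bar 1 470 mean [0.6062 0.2785 0.1732] rect [596.7 279.4] [ 18.1 173.5] 87.3 dir -1.3
tip 0 26 mean [0.5074 0.278  0.1854] rect [517.9 276.6] [ 9.4 35.4] 82.9 dir -3.0
tip 1 25 mean [0.5108 0.2806 0.1846] rect [510.7 280.5] [ 9.9 10.2] 31.3 dir 75.3
post 0 107 mean [0.6672 0.2697 0.1015] rect [668.1 270.1] [ 9.3 17.8] 46.5 dir -49.0
post 1 220 mean [0.6799 0.2787 0.1004] rect [678.8 278. ] [ 9.3 17.7] 29.7 dir -60.5
base 0 2147 mean [0.6698 0.2661 0.0113] rect [682.1 270.3] [233.3 231.5] 20.1 dir -70.9
base 1 2941 mean [0.6803 0.279  0.0111] rect [695.5 277.9] [150.  164.5] 89.2 dir -82.9
```

```bash
cat > go.py <<'E'
import sys; from h import *
# usage: go.py x y z psi  -> shift in tool axes (mm) and yaw (deg) from measured pose
s=get_state(); M=R.from_quat(s["tcp_rot"]).as_matrix(); x,y,z,psi=map(float,sys.argv[1:5])
cur=np.degrees(np.arctan2(M[1,0],M[0,0]))
print("t",round(s["time"],2),"pos",s["eef_pos"].round(4),"psi",cur.round(2),"tilt",M[:,2].round(3),"F",s["contact_force"].round(1),"ff",round(s["finger_force"],1),"op",round(s["opening"],3))
print("shift",(M.T@(np.array([x,y,z])-s["eef_pos"])*1000).round(1),"yaw",round(cur-psi,2))
E
python3 go.py .5035 -.301 .231 90
```

```text
t 0.1 pos [ 0.2205 -0.6374  0.23  ] psi 19.07 tilt [-0.     0.002 -1.   ] F [-0.  -0.1 -0.6] ff 0.0 op 1.003
shift [ 377.4 -225.4   -0.4] yaw -70.93
```

```bash
python3 -m crank '[[[19,-11,0],-4,0],[[57,-34,0],-11,0],[[98,-58,0],-19,0],[[139,-83,0],-27,0],[[180,-107,0],-35,0],[[221,-132,0],-43,0],[[262,-156,0],-51,0],[[303,-181,0],-59,0],[[344,-205,0],-66,0],[[367,-219,0],-70,0]]' 60
python3 -m crank '[[[10,-6,0],-0.9,0],[[10,-6,0],-0.9,0],[[10,-6,0],-0.9,0]]'; python3 go.py .5035 -.301 .131 90
python3 - <<'E'
from h import *
a=[]
for n in("top","scene"):
    c=cam(n); a.append(c["frame"])
    p=c["P"].reshape(-1,3); q=p[(np.hypot(p[:,0]-.503,p[:,1]+.301)<.095)&(p[:,2]>.15)&(p[:,2]<.176)&(abs(p[:,1]+.301)>.055)]
    cc,wh,an=cv2.minAreaRect(q[:,:2].astype(np.float32)*1000); print(n,len(q),np.round(cc,1),np.round(wh,1))
cv2.imwrite("pics/a.png",np.hstack([cv2.resize(a[0][150:330,300:470],(400,424)),cv2.resize(a[1][60:240,150:320],(400,424))]))
E
```

```text
time: 1.1
eef_pos: [0.4973, -0.308, 0.2308]
tcp_rot: [0.711, 0.704, 0.0, -0.001]
contact_force: [-1.1, -0.4, -0.4]
opening: 1.001
finger_force: 0.0
time: 1.4
eef_pos: [0.4893, -0.3014, 0.2311]
tcp_rot: [0.708, 0.706, -0.0, -0.0]
contact_force: [-0.6, -0.4, -0.3]
opening: 1.0
finger_force: 0.0
t 1.4 pos [ 0.4893 -0.3014  0.2311] psi 89.89 tilt [-0. -0. -1.] F [-0.6 -0.4 -0.3] ff 0.0 op 1.0
shift [  0.5  14.2 100.1] yaw -0.11
top 79 [ 501.2 -233.1] [12.4 24.2]
scene 104 [ 507.3 -302.2] [161.7  13.9]
```

View pics/a.png

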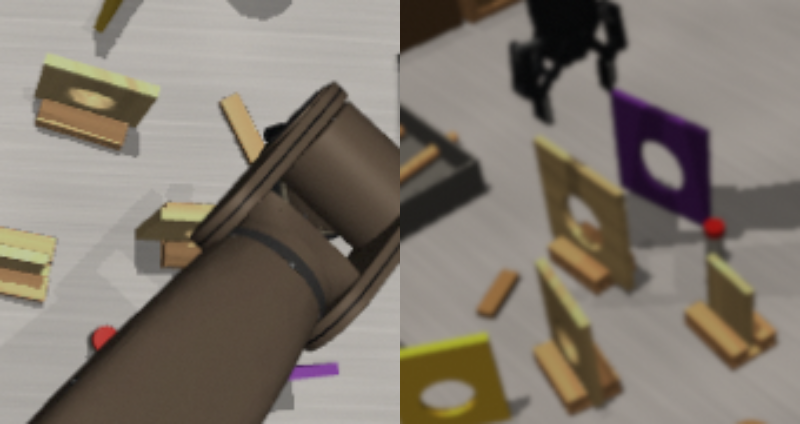

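The picture shows the gripper over the larger plate (purple one beside it, clear of the fingers). Lowering, then closing gently to sense centring.

```bash
python3 -m crank '[[[0,8,10],0,0],[[0,14,30],0,0],[[0,14,52],0,0],[[0,14,74],0,0],[[0,14,90],0,0],[[0,14,98],0,0],[[0,14,102],0,0],[[0,14,102],0,0],[[0,14,102],0,100],[[0,14,102],0,150]]' 20
python3 -m crank '[[[0,0,0],0,170],[[0,0,0],0,185],[[0,0,0],0,195]]'
python3 -m crank '[[[0,0,0],0,205],[[0,0,0],0,215]]'
python3 -m crank '[[[0,0,0],0,225],[[0,0,0],0,235]]'; python3 go.py .5035 -.301 .131 90
```

```text
time: 2.5
eef_pos: [0.5046, -0.3015, 0.1306]
tcp_rot: [0.707, 0.707, 0.0, 0.001]
contact_force: [0.3, -0.4, -0.4]
opening: 0.69
finger_force: 0.0
time: 2.8
eef_pos: [0.5041, -0.301, 0.1296]
tcp_rot: [0.707, 0.707, 0.0, 0.0]
contact_force: [0.5, -0.3, 0.5]
opening: 0.235
finger_force: 0.0
time: 3.0
eef_pos: [0.504, -0.301, 0.1293]
tcp_rot: [0.707, 0.707, -0.0, -0.0]
contact_force: [0.8, -0.0, -0.3]
opening: 0.156
finger_force: 0.0
time: 3.2
eef_pos: [0.504, -0.301, 0.1293]
tcp_rot: [0.707, 0.707, -0.0, -0.0]
contact_force: [0.4, -0.3, 0.6]
opening: 0.136
finger_force: 22.3
t 3.2 pos [ 0.504  -0.301   0.1293] psi 89.97 tilt [-0.  0. -1.] F [ 0.4 -0.3  0.6] ff 22.3 op 0.136
shift [-0.  -0.5 -1.7] yaw -0.03
```

```bash
python3 -m crank '[[[0,0,0],0,255],[[0,0,0],0,255],[[0,0,-5],0,255],[[0,0,-15],0,255],[[0,0,-35],0,255],[[0,0,-65],0,255],[[0,0,-100],0,255],[[0,0,-135],0,255],[[0,0,-157],0,255],[[0,0,-165],0,255]]' 80
python3 go.py .43 .279 .294 88.5
```

```text
time: 4.2
eef_pos: [0.5049, -0.3017, 0.2987]
tcp_rot: [0.707, 0.707, 0.0, 0.003]
contact_force: [-0.2, -1.0, -1.5]
opening: 0.13
finger_force: 77.9
t 4.2 pos [ 0.5049 -0.3017  0.2987] psi 89.97 tilt [ 0.005 -0.004 -1.   ] F [-0.2 -1.  -1.5] ff 77.9 op 0.13
shift [580.7 -75.2   1.9] yaw 1.47
```

```bash
python3 -m crank '[[[5,0,2],0,255],[[20,0,2],0,255],[[45,0,2],0,255],[[80,0,2],0,255],[[120,0,2],0,255],[[160,0,2],0,255],[[200,0,2],0,255],[[240,0,2],0,255],[[280,0,2],0,255],[[320,0,2],0.5,255]]'
python3 -m crank '[[[40,-8,0],0.5,255],[[80,-16,0],1,255],[[120,-28,0],1,255],[[160,-40,0],1,255],[[195,-50,0],1,255],[[225,-60,0],1,255],[[245,-68,0],1,255],[[256,-73,0],1,255],[[260,-75,0],1,255],[[260,-75,0],1,255]]'
python3 go.py .43 .279 .226 88.5
python3 - <<'E'
from h import *
a=[]
for n in("top","scene"):
    c=cam(n); a.append(c["frame"]); P=c["P"].reshape(-1,3)
    q=P[(P[:,0]>.40)&(P[:,0]<.49)&(P[:,1]>.19)&(P[:,1]<.37)&(P[:,2]>.15)&(P[:,2]<.345)]
    if n=="scene":
        q2=q[(q[:,0]>.415)]; print("plate",len(q2),np.percentile(q2,[1,99],axis=0).round(4))
    for nm,lo,hi in(("bar",(.525,.25,.16),(.65,.31,.182)),("tip",(.49,.25,.18),(.53,.31,.2))):
        b=P[((P>lo)&(P<hi)).all(1)]
        if len(b)>5:
            d=np.polyfit(b[:,0],b[:,1],1) if nm=="bar" else 0
            print(n,nm,len(b),b.mean(0).round(4),b.max(0).round(4),d)
cv2.imwrite("pics/b.png",np.hstack([cv2.resize(a[0][100:260,100:260],(400,400)),cv2.resize(a[1][180:360,290:470],(400,400))]))
E
```

```text
time: 5.2
eef_pos: [0.5023, 0.0218, 0.2897]
tcp_rot: [0.71, 0.704, -0.001, -0.002]
contact_force: [1.0, -0.9, -1.8]
opening: 0.129
finger_force: 77.9
time: 6.2
eef_pos: [0.4309, 0.2797, 0.2913]
tcp_rot: [0.716, 0.698, -0.001, -0.0]
contact_force: [0.9, 0.1, -2.1]
opening: 0.136
finger_force: 77.9
t 6.2 pos [0.4309 0.2797 0.2913] psi 88.51 tilt [-0.002 -0.001 -1.   ] F [ 0.9  0.1 -2.1] ff 77.9 op 0.136
shift [-0.6 -0.8 65.3] yaw 0.01
top bar 280 [0.5863 0.2759 0.1749] [0.6499 0.2849 0.1814] [-0.0301122   0.29359035]
top tip 23 [0.5052 0.2787 0.1864] [0.5126 0.2828 0.1914] 0
plate 3761 [[0.4257 0.1998 0.1706]
 [0.4523 0.3572 0.3399]]
scene bar 304 [0.5897 0.2789 0.1734] [0.6494 0.285  0.1775] [-0.02545468  0.29391197]
scene tip 27 [0.5108 0.2801 0.1839] [0.5164 0.2852 0.1874] 0
```

View pics/b.png

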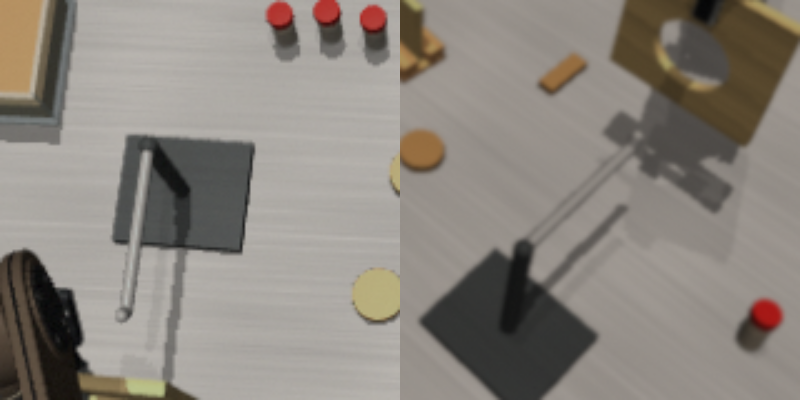

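The picture shows the bar running from post (crop 148,145) to tip (123,315), and the held plate in front of the tip with its hole facing it. Lower and thread.

```bash
python3 -m crank '[[[2,0,8],0,255],[[2,0,25],0,255],[[2,0,42],0,255],[[2,0,56],0,255],[[2,0,63],0,255],[[2,0,64],0,255],[[2,5,64],0,255],[[2,20,64],0,255],[[2,38,64],0,255],[[2,56,64],0,255]]'
python3 -m crank '[[[0,20,0],0,255],[[0,40,0],0,255],[[0,60,0],0,255],[[0,80,0],0,255],[[0,100,0],0,255],[[0,118,0],0,255],[[0,130,0],0,255],[[0,138,0],0,255],[[0,142,0],0,255],[[0,142,0],0,255]]'
python3 go.py .629 .2763 .1873 88.4
```

```text
time: 7.3
eef_pos: [0.4899, 0.2803, 0.2296]
tcp_rot: [0.716, 0.698, 0.001, 0.001]
contact_force: [0.3, 0.3, -1.3]
opening: 0.127
finger_force: 78.0
time: 8.3
eef_pos: [0.6299, 0.2764, 0.2283]
tcp_rot: [0.717, 0.698, -0.0, -0.0]
contact_force: [-0.5, -0.5, -1.9]
opening: 0.134
finger_force: 78.0
t 8.3 pos [0.6299 0.2764 0.2283] psi 88.47 tilt [-0. -0. -1.] F [-0.5 -0.5 -1.9] ff 78.0 op 0.134
shift [-0.1 -0.9 41. ] yaw 0.07
```

```bash
python3 -m crank '[[[0,0,5],0,255],[[0,0,14],0,255],[[0,0,23],0,255],[[0,0,31],0,255],[[0,0,36],0,255],[[0,0,37],0,255],[[0,0,37],0,255]]'
for i in 1 2 ; do python3 -m crank '[[[0,0,1],0,255],[[0,0,1.5],0,255],[[0,0,1.5],0,255]]'; done
```

```text
time: 9.0
eef_pos: [0.6296, 0.2764, 0.1911]
tcp_rot: [0.716, 0.698, -0.0, -0.0]
contact_force: [0.1, 0.5, -2.6]
opening: 0.13
finger_force: 78.0
time: 9.3
eef_pos: [0.6298, 0.2764, 0.1902]
tcp_rot: [0.717, 0.698, 0.0, 0.0]
contact_force: [-0.6, -0.2, -1.1]
opening: 0.134
finger_force: 78.0
time: 9.6
eef_pos: [0.6295, 0.2764, 0.1882]
tcp_rot: [0.716, 0.698, -0.0, -0.0]
contact_force: [0.5, -0.5, -1.6]
opening: 0.124
finger_force: 78.0
```

```bash
for i in 1 2 3; do python3 -m crank '[[[0,0,0.7],0,255],[[0,0,0.7],0,255],[[0,0,0.7],0,255]]'|grep -E "pos|contact"; done
```

```text
eef_pos: [0.6296, 0.2764, 0.1876]
contact_force: [0.6, 0.8, -1.2]
eef_pos: [0.6297, 0.2764, 0.1874]
contact_force: [-1.3, 0.5, -0.2]
eef_pos: [0.6298, 0.2765, 0.1873]
contact_force: [-3.3, -1.6, 4.2]
```

```bash
python3 -m crank '[[[0,0,-0.5],0,255],[[0,0,-0.5],0,255],[[0,0,-0.5],0,228],[[0,0,-0.5],0,220],[[0,0,-0.5],0,212],[[0,0,-0.5],0,205],[[0,0,-0.5],0,195],[[0,0,-0.5],0,180],[[0,0,-0.5],0,160],[[0,0,-0.5],0,140]]' 20
python3 -m crank '[[[0,0,0],0,140],[[0,0,-5],0,140],[[0,0,-15],0,140],[[0,0,-35],0,140],[[0,0,-65],0,140],[[0,0,-90],0,140],[[0,0,-100],0,140],[[0,0,-100],0,140]]'
python3 - <<'E'
from h import *
a=[]
for n in("top","scene"):
    c=cam(n); a.append(c["frame"]); P=c["P"].reshape(-1,3)
    q=P[((P>(.59,.19,.19))&(P<(.67,.37,.24))).all(1)]
    cc,wh,an=cv2.minAreaRect(q[:,:2].astype(np.float32)*1000); print(n,len(q),np.round(cc,1),np.round(wh,1),an,q[:,2].max())
cv2.imwrite("pics/c.png",np.hstack([cv2.resize(a[0][100:260,80:240],(400,400)),cv2.resize(a[1][180:360,270:450],(400,400))]))
E
python3 go.py .645 -.1637 .23 75.7
```

```text
time: 11.5
eef_pos: [0.6296, 0.2764, 0.1866]
tcp_rot: [0.717, 0.698, -0.0, -0.0]
contact_force: [0.5, 0.3, -0.3]
opening: 0.453
finger_force: 0.0
time: 12.3
eef_pos: [0.6305, 0.2767, 0.2899]
tcp_rot: [0.716, 0.698, 0.002, 0.001]
contact_force: [0.5, 0.3, -0.6]
opening: 0.457
finger_force: 0.0
top 373 [627.5 242.5] [95.7 14.4] 87.943603515625 0.23110774439459814
scene 1204 [630.5 274.1] [162.2  15.7] 89.19409942626953 0.2295743974418607
t 12.4 pos [0.6292 0.2763 0.2858] psi 88.47 tilt [-0.001 -0.    -1.   ] F [-0.7  0.4 -0.4] ff 0.0 op 0.454
shift [-439.4   27.6   55.9] yaw 12.77
```

View pics/c.png

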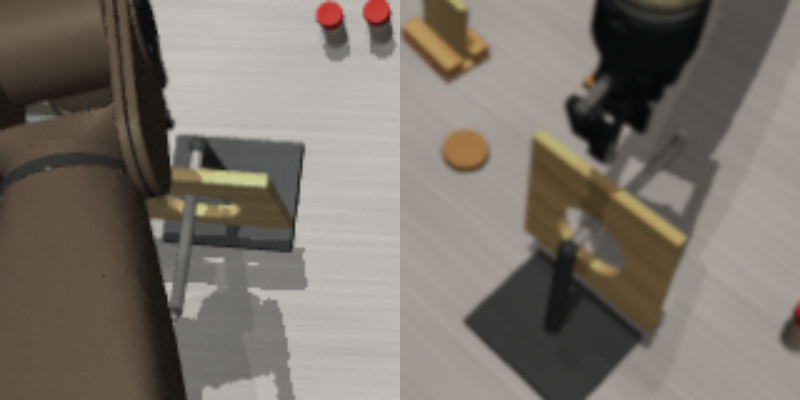

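The larger plate hangs square on the bar near the post (scene crop ~610,230). Moving to the smaller plate.

```bash
python3 -m crank '[[[-12,1,0],0,140],[[-50,3,0],1,100],[[-98,6,0],3,50],[[-146,9,0],5,0],[[-194,12,0],7,0],[[-242,15,0],9,0],[[-290,18,0],10,0],[[-338,21,0],11,0],[[-385,25,20],12,0],[[-420,27,40],12.8,0]]' 20
python3 -m crank '[[[-15,0,16],0,0],[[-19,0,16],0,0],[[-19,0,16],0,0]]'
python3 go.py .645 -.1637 .109 75.7
```

```text
time: 13.4
eef_pos: [0.6446, -0.1477, 0.2456]
tcp_rot: [0.791, 0.612, -0.0, 0.0]
contact_force: [-0.1, 0.5, 0.6]
opening: 1.001
finger_force: 0.0
time: 13.7
eef_pos: [0.64, -0.1623, 0.2298]
tcp_rot: [0.79, 0.613, -0.0, -0.001]
contact_force: [0.1, 0.8, 0.1]
opening: 1.0
finger_force: 0.0
t 13.7 pos [ 0.64   -0.1623  0.2298] psi 75.64 tilt [-0.002  0.001 -1.   ] F [0.1 0.8 0.1] ff 0.0 op 1.0
shift [ -0.2   5.5 120.7] yaw -0.06
```

```bash
python3 -m crank '[[[0,5,10],0,0],[[0,5.5,32],0,0],[[0,5.5,60],0,0],[[0,5.5,88],0,0],[[0,5.5,108],0,0],[[0,5.5,117],0,0],[[0,5.5,121],0,0],[[0,5.5,121],0,0],[[0,5.5,121],0,100],[[0,5.5,121],0,150]]' 20
python3 -m crank '[[[0,0,0],0,170],[[0,0,0],0,185],[[0,0,0],0,195],[[0,0,0],0,205],[[0,0,0],0,215]]'
python3 -m crank '[[[0,0,0],0,225],[[0,0,0],0,235]]'; python3 go.py .645 -.1637 .109 75.7
```

```text
time: 14.7
eef_pos: [0.6469, -0.1642, 0.1114]
tcp_rot: [0.79, 0.613, 0.001, 0.001]
contact_force: [0.1, -0.9, 1.5]
opening: 0.691
finger_force: 0.0
time: 15.2
eef_pos: [0.646, -0.164, 0.1097]
tcp_rot: [0.79, 0.613, -0.0, -0.0]
contact_force: [-1.2, 0.8, 0.2]
opening: 0.16
finger_force: 0.0
time: 15.4
eef_pos: [0.6459, -0.1639, 0.1098]
tcp_rot: [0.79, 0.613, -0.0, -0.0]
contact_force: [-0.6, -1.1, 1.5]
opening: 0.144
finger_force: 20.8
t 15.4 pos [ 0.6459 -0.1639  0.1098] psi 75.67 tilt [-0.  0. -1.] F [-0.6 -1.1  1.5] ff 20.8 op 0.144
shift [ 0.  -0.9  0.8] yaw -0.03
```

```bash
python3 -m crank '[[[0,0,0],0,255],[[0,0,0],0,255],[[0,0,-5],0,255],[[0,0,-15],0,255],[[0,0,-35],0,255],[[0,0,-70],0,255],[[0,0,-110],0,255],[[0,0,-150],0,255],[[0,0,-180],0,255],[[0,0,-195],0,255]]' 80
python3 go.py .43 .2819 .304 88.4
```

```text
time: 16.4
eef_pos: [0.6471, -0.1643, 0.31]
tcp_rot: [0.79, 0.613, 0.002, 0.003]
contact_force: [0.3, 0.5, -0.1]
opening: 0.129
finger_force: 77.9
t 16.4 pos [ 0.6471 -0.1643  0.31  ] psi 75.68 tilt [ 0.007 -0.003 -1.   ] F [ 0.3  0.5 -0.1] ff 77.9 op 0.129
shift [ 378.6 -320.7    3.4] yaw -12.72
```

```bash
python3 -m crank '[[[2,-4,0],0,255],[[8,-15,0],-1,255],[[20,-38,0],-2,255],[[38,-68,0],-4,255],[[60,-100,0],-5,255],[[82,-132,0],-7,255],[[105,-164,0],-8,255],[[128,-194,0],-10,255],[[154,-220,0],-11,255],[[182,-244,0],-12,255]]'
python3 go.py .43 .2819 .30 88.4
```

```text
time: 17.4
eef_pos: [0.4515, 0.0742, 0.3013]
tcp_rot: [0.721, 0.693, -0.002, -0.002]
contact_force: [1.1, 0.1, -1.1]
opening: 0.132
finger_force: 78.0
t 17.4 pos [0.4515 0.0742 0.3013] psi 87.73 tilt [-0.006  0.001 -1.   ] F [ 1.1  0.1 -1.1] ff 78.0 op 0.132
shift [206.7 -29.7   1.6] yaw -0.67
```

```bash
python3 -m crank '[[[30,-5,0],0,255],[[65,-10,0],-0.5,255],[[100,-15,0],-0.7,255],[[135,-20,0],-0.7,255],[[165,-25,0],-0.7,255],[[187,-28,0],-0.7,255],[[200,-30,0],-0.7,255],[[206,-30,0],-0.7,255],[[207,-30,0],-0.7,255],[[207,-30,0],-0.7,255]]'
python3 go.py .43 .2819 .228 88.4
python3 - <<'E'
from h import *
c=cam("scene"); P=c["P"].reshape(-1,3)
q=P[((P>(.41,.18,.2))&(P<(.46,.38,.35))).all(1)]
print(np.percentile(q,[1,99],axis=0).round(4))
a=cv2.resize(c["frame"][180:360,270:470],None,fx=3,fy=3); cv2.imwrite("pics/d.png",a)
E
```

```text
time: 18.4
eef_pos: [0.433, 0.2802, 0.3042]
tcp_rot: [0.717, 0.697, -0.001, -0.0]
contact_force: [0.6, -0.3, -0.3]
opening: 0.129
finger_force: 78.1
t 18.4 pos [0.433  0.2802 0.3042] psi 88.34 tilt [-0.001 -0.001 -1.   ] F [ 0.6 -0.3 -0.3] ff 78.1 op 0.129
shift [ 1.7 -3.  76.2] yaw -0.06
[[0.4278 0.221  0.2024]
 [0.4525 0.3393 0.3424]]
```

View pics/d.png

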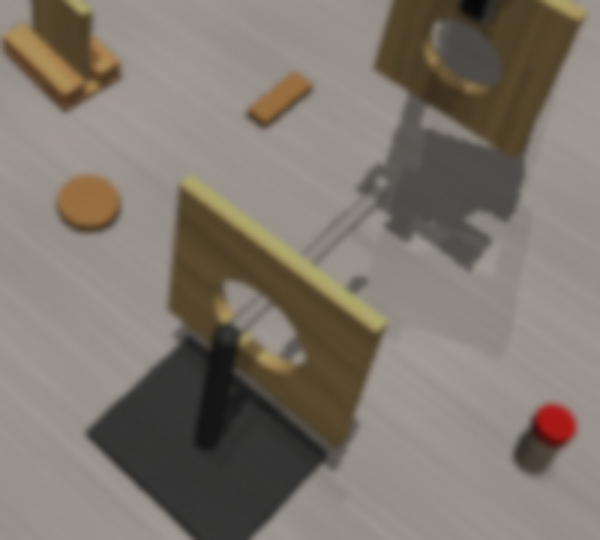

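The picture shows the larger plate still hanging and the smaller plate held in front of the bar tip (380,190), hole facing it.

```bash
python3 -m crank '[[[2,0,10],0,255],[[2,0,30],0,255],[[2,0,52],0,255],[[2,0,72],0,255],[[2,0,82],0,255],[[2,0,86],0,255],[[2,0,86],0,255],[[2,6,86],0,255],[[2,20,86],0,255],[[2,35,86],0,255]]'
python3 -m crank '[[[0,16,0],0,255],[[0,32,0],0,255],[[0,50,0],0,255],[[0,68,0],0,255],[[0,82,0],0,255],[[0,89,0],0,255],[[0,91,0],0,255],[[0,91,0],0,255]]'
python3 go.py .559 .2782 .188 88.4
```

```text
time: 19.45
eef_pos: [0.4699, 0.2821, 0.2199]
tcp_rot: [0.717, 0.697, 0.001, 0.001]
contact_force: [0.5, -0.2, -2.2]
opening: 0.124
finger_force: 78.1
time: 20.25
eef_pos: [0.5594, 0.2792, 0.2186]
tcp_rot: [0.717, 0.697, -0.0, -0.0]
contact_force: [0.7, -0.5, -1.8]
opening: 0.124
finger_force: 78.1
t 20.25 pos [0.5594 0.2792 0.2186] psi 88.35 tilt [-0. -0. -1.] F [ 0.7 -0.5 -1.8] ff 78.1 op 0.124
shift [-1.  -0.3 30.6] yaw -0.05
```

```bash
python3 -m crank '[[[-1,0,5],0,255],[[-1,0,13],0,255],[[-1,0,20],0,255],[[-1,0,25],0,255],[[-1,0,27.5],0,255],[[-1,0,27.5],0,255],[[-1,0,27.5],0,255]]'|grep -E "pos|contact"
for i in 1 2 3 4; do python3 -m crank '[[[0,0,0.7],0,255],[[0,0,0.7],0,255],[[0,0,0.7],0,255]]'|grep -E "pos|contact"; done
```

```text
eef_pos: [0.5592, 0.2783, 0.1914]
contact_force: [1.2, 0.2, -1.1]
eef_pos: [0.5592, 0.2783, 0.1908]
contact_force: [0.4, 0.0, -1.1]
eef_pos: [0.559, 0.2782, 0.1898]
contact_force: [-0.7, -1.0, -1.9]
eef_pos: [0.559, 0.2782, 0.1891]
contact_force: [-0.5, -0.4, -1.1]
eef_pos: [0.5591, 0.2783, 0.1884]
contact_force: [0.2, 0.4, -0.8]
```

```bash
for i in 1 2 3; do python3 -m crank '[[[0,0,0.5],0,255],[[0,0,0.5],0,255],[[0,0,0.5],0,255]]'|grep -E "pos|contact"; done
```

```text
eef_pos: [0.559, 0.2783, 0.1879]
contact_force: [-0.3, -0.1, -1.8]
eef_pos: [0.5591, 0.2783, 0.1877]
contact_force: [-1.0, -0.2, -0.5]
eef_pos: [0.5592, 0.2783, 0.1877]
contact_force: [-2.0, -1.0, 4.3]
```

```bash
python3 -m crank '[[[0,0,-0.4],0,255],[[0,0,-0.4],0,255],[[0,0,-0.4],0,228],[[0,0,-0.4],0,220],[[0,0,-0.4],0,212],[[0,0,-0.4],0,205],[[0,0,-0.4],0,195],[[0,0,-0.4],0,180],[[0,0,-0.4],0,165],[[0,0,-0.4],0,150]]' 20 | grep -E "cont|open"
python3 -m crank '[[[0,0,0],0,150],[[0,0,-5],0,150],[[0,0,-15],0,150],[[0,0,-35],0,150],[[0,0,-65],0,150],[[0,0,-100],0,150],[[0,0,-140],0,150],[[-15,0,-160],0,150],[[-45,0,-160],0,150],[[-90,0,-160],0,150]]'|grep -E "time|cont"
python3 -m crank '[[[-45,0,0],0,150],[[-90,0,0],0,150],[[-135,0,0],0,150],[[-180,0,0],0,150],[[-210,0,0],0,150],[[-220,0,0],0,150],[[-220,0,0],0,150]]'|grep -E "time|cont"
python3 - <<'E'
from h import *
a=[]
for i in(0,1):
  for n in("top","scene"):
    c=cam(n); P=c["P"].reshape(-1,3)
    if i: a.append(c["frame"])
    for x in(.629,.559):
        q=P[((P>(x-.03,.19,.205))&(P<(x+.03,.37,.24))).all(1)]
        cc,wh,an=cv2.minAreaRect(q[:,:2].astype(np.float32)*1000); print(n,len(q),np.round(cc,1),np.round(wh,1),round(an,2),q[:,2].max().round(4))
cv2.imwrite("pics/e.png",np.hstack([cv2.resize(a[0][100:260,80:240],(400,400)),cv2.resize(a[1][180:360,270:450],(400,400))]))
E
```

```text
contact_force: [0.4, 0.0, -0.7]
opening: 0.412
time: 25.05
contact_force: [0.1, -0.6, -0.8]
time: 25.75
contact_force: [0.2, -0.1, -0.4]
top 523 [627.2 274.8] [161.1  14.3] 88.83 0.2313
top 392 [557.1 278.7] [120.6  13.2] 88.41 0.2309
scene 879 [630.7 274.1] [161.1  15.9] 89.13 0.2288
scene 628 [560.3 278.2] [120.2  14.7] 88.42 0.2272
top 520 [627.6 275.1] [160.7  14.7] 89.03 0.2325
top 390 [557.1 278.3] [120.   13.8] 88.34 0.2311
scene 883 [630.8 274.1] [161.4  16.1] 88.63 0.229
scene 633 [560.  278.3] [119.7  15. ] 87.91 0.2278
```

View pics/e.png

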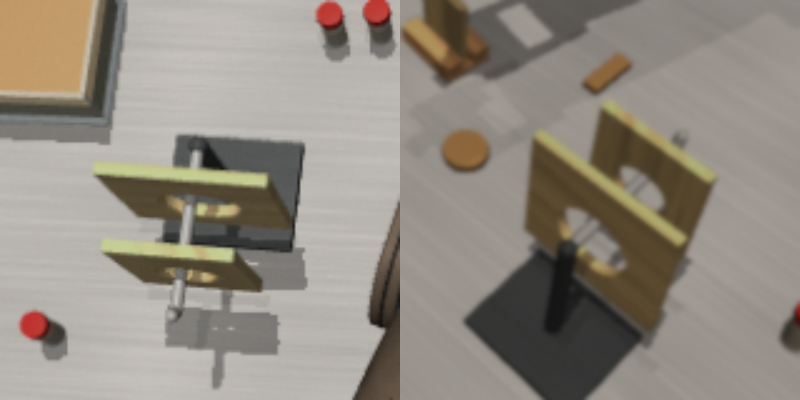

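Both plates hang still and square on the bar, larger by the post and smaller nearer the tip, with the robot clear of them.

```bash
python3 -c "
from plant import ctrl; print(ctrl.sign_off())"
```

```text
the job is handed in; nothing more can be done
None
```

Both holed plates hang on the bar, the larger by the post and the smaller in front of it towards the tip, still and square in the last check; I did not touch the plain board or the look-alikes, and the job was handed in at about 26 s.

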